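# Load the second stone block and hold the carrier up level

## Task

The customer wants to see the pair of matching stone blocks. Set the missing block, which lies on the felt mat, gently down into the empty well of the pine carrier so that it sits flat and fully home, and let go of it; then take the carrier by its handle, lift it straight up with both blocks in their wells and finish holding it there, level and still, with its underside about 15 cm above the counter. Do not put it down again, and leave the other two stones on the mat where they are.

Things in the scene. Friction and masses are not known exactly. Their poses are not given: they have to be found in the camera images.
- carrier: loose pine carrier: solid tray 230 (its x) by 130 (its y) by 20 mm high with two equal wells in its top, at x = +68 mm (empty) and -68 mm (holds the mate block), and a bridge handle across the middle along its y, top 88 mm up. 0.34 kg empty, about 0.8 kg loaded; with both blocks it balances at the handle's middle, with one it is lopsided. Origin: centre of its underside, z up, any yaw
- handle (a point): centre of the carrier's handle bar, 78 mm above the carrier's underside. Straight bar along the carrier's y, 18 mm wide (carrier x), 20 mm high, on posts 52 mm either side of the middle, so that 90 mm of it is free. 48 mm of space under it to the tray's top; the blocks begin 33 mm beside its middle and their tops lie 28 mm below its underside. Axes as the carrier's
- well (a point): centre of the floor of the empty well, 10 mm above the carrier's underside and 10 mm below the tray's top. The well is 74 mm long (carrier x) by 48 mm wide (carrier y), floor lined with dark felt. Axes as the carrier's
- block_mid (a point): centre of the block to load: polished grey-green banded stone, 70 (its x) by 44 (its y) by 30 mm high, 0.22 kg, flat on the 4 mm felt mat in one of three places, long side roughly along world x. Fits the well lengthwise, either way round, with 2 mm to spare on every side; when home it stands 20 mm proud of the tray's top, its centre 15 mm above the well's floor
- block: the same block; origin: centre of its underside, 15 mm below point block_mid, same axes
- mate_mid (a point): centre of the matching block (same size), which already sits in the other well of the carrier; it stays there
- mate: that matching block; origin: centre of its underside, 15 mm below point mate_mid
- long_mid (a point): bystander: centre of a longer block of the same stone, 104 mm long (its x) by 44 by 30 mm high, on the mat; too long for the well
- disc_mid (a point): bystander: centre of a round disc of the same stone, 66 mm across and 30 mm high, on the mat. The three stones on the mat lie about 105 mm apart in a row along the world's y
Mind the look-alikes: they are no part of the job. Leave any blue or yellow look-alike of the mate alone.

How it is judged (in metres and radians):
On the way, in this order (a step that is already met when the one before it is completed fails the run):
1. the block sits flat, square and fully home in the empty well, let go and at rest, with the carrier still standing on the counter (x of block_mid in the frame of carrier between 0.064 and 0.072 m and y of block_mid in the frame of carrier between -0.004 and 0.004 m and z of block_mid in the frame of carrier between 0.0225 and 0.0275 m and angle between the z axis of block_mid and the z axis of carrier, either way round below 0.06 rad and angle between the x axis of block_mid and the x axis of carrier, either way round below 0.1 rad and contact force between block and the fingers below 0.1 N and linear speed of block below 0.03 m/s and height (world z) of carrier below 0.006 m), for 0.2 s.
2. the carrier is lifted clear by its handle, level, with both blocks in their wells (x of block_mid in the frame of carrier between 0.064 and 0.072 m and y of block_mid in the frame of carrier between -0.004 and 0.004 m and z of block_mid in the frame of carrier between 0.0225 and 0.0275 m and angle between the z axis of each of block_mid, mate_mid and the z axis of carrier, either way round below 0.06 rad and angle between the x axis of each of block_mid, mate_mid and the x axis of carrier, either way round below 0.1 rad and x of mate_mid in the frame of carrier between -0.072 and -0.064 m and y of mate_mid in the frame of carrier between -0.004 and 0.004 m and z of mate_mid in the frame of carrier between 0.0225 and 0.0275 m and height (world z) of carrier between 0.1 and 0.22 m and angle between carrier's own z axis and vertical below 0.07 rad and linear speed of carrier below 0.03 m/s and angular speed of carrier below 0.2 rad/s and contact force between carrier and the fingers above 4 N and distance between the grasp point and handle below 0.04 m and contact force between each of block, mate and the fingers below 0.1 N and distance of handle from where it was at the start of the episode below 0.25 m), for 0.5 s.
At the end, for the whole second after the job is handed in: In the fingers by the handle (40 mm), underside 100 to 220 mm above the counter, tilt under 0.07 rad, under 30 mm/s and 0.2 rad/s, above where it stood (handle within 250 mm of its start); both blocks in their wells within 4 mm, fully down within 2.5 mm, flat and square, untouched by the fingers (all of step 2); the arm keeps its last pose, push and grip.
It fails at once if the long block on the mat is moved by more than 25 mm (distance of long_mid from where it was at the start of the episode above 0.025 m).
It fails at once if the stone disc on the mat is moved by more than 25 mm (distance of disc_mid from where it was at the start of the episode above 0.025 m).
It fails at once if the carrier is tipped by more than 0.3 rad (angle between carrier's own z axis and vertical above 0.3 rad).
It fails at once if the block is dropped (falls freely faster than 0.5 m/s) (linear speed of block above 0.5 m/s and contact force between block and anything else below 0.02 N).
It fails at once if the block already in the carrier comes out of its well (not (x of mate_mid in the frame of carrier between -0.076 and -0.06 m and z of mate_mid in the frame of carrier between 0.017 and 0.033 m)).
It also fails if it takes over 61 s, if anything falls off the work surface, if the arm or the gripper's body presses on something with over 40 N, if the wrist force passes 120 N, or if a joint passes its speed limit or range.

## Robot

A 7-joint arm with a two-finger parallel gripper is mounted at the origin on the work surface. World frame = base frame: x ahead of the robot, y to its left, z up, the work surface at z = 0. Lengths are in mm, angles in rad, forces in N, time in s.
With the tool pointing down it reaches from about 425 to 875 mm from the base axis. Payload 4.7 kg.
Tool frame: the origin (TCP) lies where the fingers leave the gripper's body, on its centre line; the fingertips stand 73 mm ahead of it and the grasp point (between the pads) lies 54 mm ahead of it; z points along the fingers, y is the line along which they close (so a half turn about z gives the same grasp; the last joint's range is limited). The gripper opens to 85 mm and grips with 20 to 120 N. Pads are 22 mm wide; open, the fingers measure 114 mm over their backs; the gripper's body (76 mm by 85 mm) begins 54 mm behind the grasp point. The pads swing forward as they close: fully open they stand 13 mm farther back than shut.
Start: joints at [-1.164, 0.321, -0.07, 1.45, 0.023, 1.371, -0.057], TCP at [248.828, 600.501, 303.949] pointing down, gripper open.
Joint ranges: [-2.86, 2.86], [-0.3, 2.09], [-1.38, 1.24], [0.06, 2.45], [-1.56, 4.7], [0.09, 2.05], [-2.69, 2.69]. Speed limits (rad/s): [2.57, 2.57, 3.14, 3.14, 3.14, 3.14, 3.14].

## Interface

Orientations are given as a rotation vector (axis times angle).
In Python, from cell import robot, read_camera, camera_params, spot_in, pinpoint gives the robot as it stands.
- The arm moves only by the shell command python3 -m handwheel 'ROWS'. ROWS is JSON, a list of rows, each an object with "delta_pos": the shift along the world's x, y, z in units of 25 mm (1.0 is 25 mm), a list of three; "delta_rot": the turn, a rotation vector about the world's x, y, z in units of 8 degrees (1.0 is 8 degrees), a list of three; "grip": the finger opening in mm, from 0 to 85.4. In form: [{"delta_pos": [dx, dy, dz], "delta_rot": [rx, ry, rz], "grip": grip}, ...]. A call has 1 to 20 rows; each row is the pose to reach, as a shift and turn from the pose commanded when the call began; what a row does not reach only later rows make up. A row lasts 1/8 s, in which the tool goes at most 62.5 mm and 10.7 degrees, less where a joint would pass 70% of its speed; a pose out of reach is approached as far as the arm can. A call with a gripper value outside its range is refused whole. The fingers move at their own pace and stop on an object; the grip force is fixed at half the most. Time passes only in rows, so rows that repeat a pose let the fingers close. It gives the time, the measured TCP pose, the force, the opening and the grip force at its end, in the units of the state.
- robot.observe(): the state, without advancing time (a new reading comes with each control period).
- read_camera(name): name is "scene" or "top" or "wrist"; returns the picture (420x560x3 uint8, red, green, blue); there is no depth.
- camera_params(name): a dict with "K" (3x3 intrinsics, pixels), "pose" (4x4, takes a point from camera to world coordinates); the wrist camera has in their place "tool_from_camera" (4x4, takes a point from camera to tool coordinates, whose origin is the TCP and whose axes are the flange's). Camera axes: x right, y up, looking along -z (the intrinsics and any distortion apply to the point x, -y, -z); pixel columns grow to the right and rows downward; lengths in mm; the calibration is good to about 2 mm. A picture is of the moment at which its call begins: read the wrist's pose just before it. camera_params takes no time and is no camera call.
- robot.finish_job(): hands the job in; it is judged then, once.
Trained networks look in the newest picture that a camera, given by its name, has taken for a name from the list of things; names that differ only in an ending like _2 or _b are one class to them, and where a whole thing is asked for, a point or a joint stands for the part that bears it (a point fixed in the world has none). Each returns a list of dicts, best first, with "conf" (0 to 1); they miss things now and then, are a little off and sometimes report something else, mostly with a low value. They report only what shows in the picture. A call takes as long as a camera call. They do not tell look-alikes from the thing itself.
- spot_in(camera, name): "pixel" ([column, row] in pixels, amid what is visible of it).
- pinpoint(camera, name): "pixel" ([column, row] in pixels: a listed point, or the origin of a listed thing).
The state is a dict: "t": time; "qpos": joint angles; "joint_vel": joint speeds; "joint_torque": joint torques, N m; "eef_pos": TCP position; "orientation": TCP orientation; "ft_force": force on the tool from outside, world axes, zero at the start; "ft_torque": the same for the moment, N m; "finger_gap": finger opening in mm; "finger_force": force on a finger pad.
Only numpy, scipy, OpenCV 4.12 (cv2) and the standard library are available. Lean on these libraries where they do the work, as an engineer would, in place of code of your own. Each camera call takes 0.05 s, during which the arm holds its last target. There are 200 camera calls.

## Working session

There is one attempt and no reset: what is moved stays moved. The work goes in short steps, Python scripts to look and compute and a shell command to move; the robot and the scene stay as the last step left them, time stands still between calls to the robot, and variables do not carry over. Pictures are saved under pics/ and viewed, at most 10 in all, crops included, and the job is handed in when it is done.

```bash
mkdir -p pics; ls
cat > h.py <<'E'
import numpy as np, cv2
from cell import robot, read_camera, camera_params, spot_in, pinpoint
from scipy.spatial.transform import Rotation as R
def pose(cam):
    p=camera_params(cam)
    if 'pose' in p: return np.array(p['K']),np.array(p['pose']),p
    s=robot.observe(); T=np.eye(4); T[:3,:3]=R.from_rotvec(s['orientation']).as_matrix(); T[:3,3]=s['eef_pos']
    return np.array(p['K']),T@np.array(p['tool_from_camera']),p
def ray(K,T,p,px):
    d=np.array(p.get('distortion',p.get('dist',np.zeros(5))),float)
    u=cv2.undistortPoints(np.array([[px]],float),K,d)[0,0]
    return T[:3,3],T[:3,:3]@np.array([u[0],-u[1],-1.])
def at(K,T,p,px,z):
    o,d=ray(K,T,p,px); return o+d*(z-o[2])/d[2]
def proj(K,T,p,X):
    c=(np.linalg.inv(T)@np.r_[X,1])[:3]; d=np.array(p.get('distortion',p.get('dist',np.zeros(5))),float)
    return cv2.projectPoints(np.array([[c[0],-c[1],-c[2]]]),np.zeros(3),np.zeros(3),K,d)[0][0,0]
def save(img,name,big=None): cv2.imwrite('pics/'+name,img[:,:,::-1])
E
python3 - <<'E'
from h import *
s=robot.observe(); print(s['eef_pos'],s['orientation'],s['finger_gap'],s['t'],s['ft_force'])
pics=[]
for c in ('top','scene'):
    K,T,p=pose(c); im=read_camera(c); print(c,p.keys(),T[:3,3].round()); 
    save(im,c+'0.png')
    for n,z in (('handle',78),('well',10),('block_mid',19),('mate_mid',25),('long_mid',19),('disc_mid',19),('carrier',0)):
        for r in pinpoint(c,n)[:3]: print(n,np.round(r['pixel'],1),round(r['conf'],2),at(K,T,p,r['pixel'],z).round(1))
E
```

```text
pics
[248.65841486 600.1167203  302.80886521] [-6.12845405e-01 -3.08092119e+00  3.02001394e-03] 85.53364018640345 0.0 [-0.46120907 -0.3671593   0.4261338 ]
top dict_keys(['K', 'pose']) [ 248.   18. 1276.]
handle [188.3 175.8] 0.98 [551.3 208.2  78. ]
handle [355.7 205.3] 0.44 [ 492.4 -202.9   78. ]
well [186.4 161.3] 0.88 [607.1 226.4  10. ]
block_mid [395.1 216.4] 0.78 [ 479.1 -314.9   19. ]
mate_mid [198.4 264.4] 0.95 [340.2 177.8  25. ]
mate_mid [195.7 203.7] 0.81 [492.8 193.5  25. ]
mate_mid [259.2 215.7] 0.71 [467.7  32.1  25. ]
long_mid [354.6 206.9] 0.56 [ 500.2 -210.9   19. ]
disc_mid [313.4 196.5] 0.83 [ 523.6 -104.8   19. ]
carrier [192.9 184.2] 0.59 [549.  207.3   0. ]
scene dict_keys(['K', 'pose']) [963. 326. 654.]
handle [353.8 259.7] 0.79 [548.5 210.3  78. ]
handle [346.  286.1] 0.73 [605.4 222.6  78. ]
well [341.9 316.9] 0.57 [624.5 232.2  10. ]
block_mid [168.8 162.4] 0.91 [ 482.6 -322.9   19. ]
mate_mid [294.6 216.6] 0.84 [475.2  42.2  25. ]
mate_mid [373.6 204.6] 0.61 [350.7 172.6  25. ]
long_mid [194.8 184.5] 0.56 [ 509.2 -213.6   19. ]
disc_mid [223.8 207.7] 0.77 [ 532.  -108.3   19. ]
carrier [344.4 283.3] 0.84 [553.  203.2   0. ]
```

View pics/top0.png

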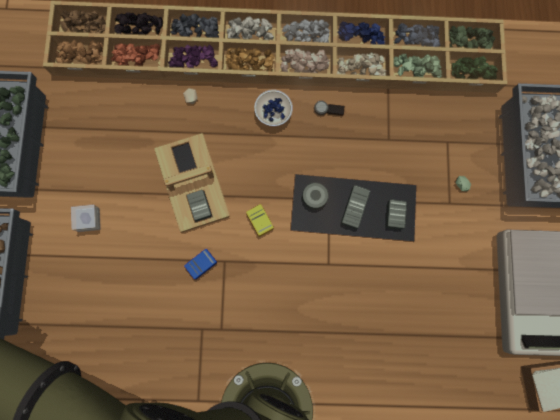

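View pics/scene0.png

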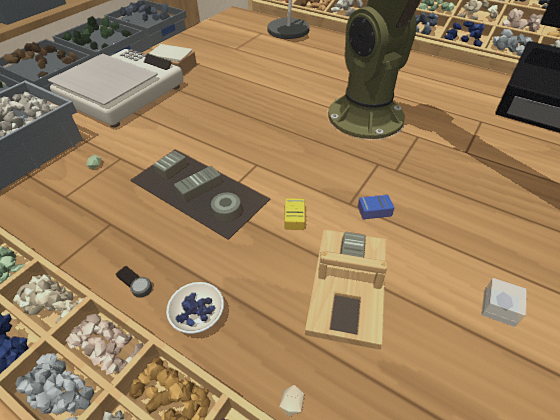

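The pictures agree with the networks. In top0 the empty well is at (183,157), the mate at (199,206), the handle bar at (188,178), the disc at (315,195), the long block at (356,207) and the target block at (398,214). The blue and yellow blocks are look-alikes. Next I take the wrist camera over the block.

```bash
python3 -m handwheel '[{"delta_pos":[5,-8,0],"delta_rot":[0,0,0],"grip":80},{"delta_pos":[10,-16,0],"delta_rot":[0,0,1],"grip":80},{"delta_pos":[10,-16,0],"delta_rot":[0,0,1],"grip":80},{"delta_pos":[10,-16,0],"delta_rot":[0,0,2],"grip":80},{"delta_pos":[10,-16,0],"delta_rot":[0,0,2],"grip":80},{"delta_pos":[10,-16,0],"delta_rot":[0,0,2.8],"grip":80},{"delta_pos":[10,-16,0],"delta_rot":[0,0,2.8],"grip":80},{"delta_pos":[10,-16,0],"delta_rot":[0,0,2.8],"grip":80},{"delta_pos":[8.8,-36.8,-2],"delta_rot":[0,0,2.8],"grip":80},{"delta_pos":[8.8,-36.8,-2],"delta_rot":[0,0,2.8],"grip":80},{"delta_pos":[8.8,-36.8,-2],"delta_rot":[0,0,2.8],"grip":80},{"delta_pos":[8.8,-36.8,-2],"delta_rot":[0,0,2.8],"grip":80},{"delta_pos":[8.8,-36.8,-2],"delta_rot":[0,0,2.8],"grip":80},{"delta_pos":[8.8,-36.8,-2],"delta_rot":[0,0,2.8],"grip":80},{"delta_pos":[8.8,-36.8,-2],"delta_rot":[0,0,2.8],"grip":80},{"delta_pos":[8.8,-36.8,-2],"delta_rot":[0,0,2.8],"grip":80},{"delta_pos":[8.8,-36.8,-2],"delta_rot":[0,0,2.8],"grip":80},{"delta_pos":[8.8,-36.8,-2],"delta_rot":[0,0,2.8],"grip":80},{"delta_pos":[8.8,-36.8,-2],"delta_rot":[0,0,2.8],"grip":80},{"delta_pos":[8.8,-36.8,-2],"delta_rot":[0,0,2.8],"grip":80}]'
python3 - <<'E'
from h import *
s=robot.observe(); print(s['eef_pos'],R.from_rotvec(s['orientation']).as_matrix().round(3),s['t'])
K,T,p=pose('wrist'); print(T[:3,3].round(), T[:3,2].round(2)); im=read_camera('wrist'); save(im,'w1.png')
for n,z in (('block_mid',19),('long_mid',19)):
    for r in pinpoint('wrist',n)[:3]: print(n,np.round(r['pixel'],1),round(r['conf'],2),at(K,T,p,r['pixel'],z).round(1))
E
```

```text
t: 3.3
eef_pos: [469.6, -317.8, 254.1]
orientation: [-0.002, 3.141, 0.002]
ft_force: [-0.9, 0.3, 0.4]
finger_gap: 80.2
finger_force: 0.0
[ 469.59418719 -317.77793859  254.06207472] [[-1.    -0.001  0.001]
 [-0.001  1.     0.001]
 [-0.001  0.001 -1.   ]] 3.3
[ 394. -318.  325.] [-0.29 -0.    0.96]
block_mid [286.7 208.6] 0.86 [ 486.8 -310.5   19. ]
long_mid [381.3 225.6] 0.65 [ 505.6 -209.8   19. ]
```

View pics/w1.png

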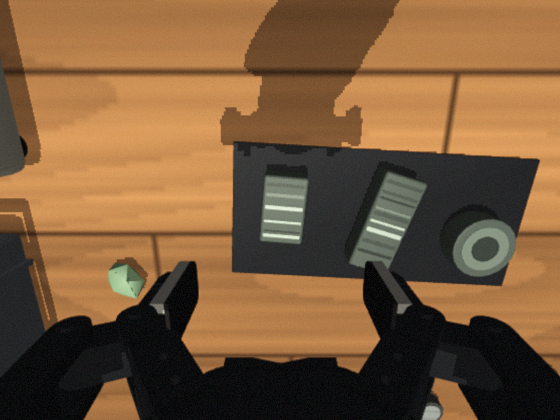

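```bash
cat >> h.py <<'E'
def seg(cam,im,K,T,p,px,z,thr,w=50):
    g=im.max(2).astype(int); m=(g>thr).astype(np.uint8)
    x,y=map(int,px); box=np.zeros_like(m); box[max(0,y-w):y+w,max(0,x-w):x+w]=1
    n,l=cv2.connectedComponents(m*box); k=l[y-3:y+4,x-3:x+4]; k=np.bincount(k[k>0]).argmax()
    c=max(cv2.findContours((l==k).astype(np.uint8),cv2.RETR_EXTERNAL,cv2.CHAIN_APPROX_NONE)[0],key=len)[:,0]
    q=np.array([at(K,T,p,v,z)[:2] for v in c],np.float32); r=cv2.minAreaRect(q)
    print('rect',np.round(r[0],1),np.round(r[1],1),round(r[2],1),'px',c.min(0),c.max(0)); return c,q,r
E
python3 - <<'E'
from h import *
K,T,p=pose('wrist'); im=cv2.imread('pics/w1.png')[:,:,::-1]
for t in (60,75,90): 
    c,q,r=seg('wrist',im,K,T,p,(286,205),34,t); print(cv2.boxPoints(r).round(1).tolist())
print(im[170:255:5,284].tolist()); print(im[195,250:320:4].tolist())
for X in ([452,-310,4],[452,-310,34]): print(proj(K,T,p,X))
E
```

```text
rect [ 484.1 -315.4] [43.8 69.6] 85.2 px [259 175] [308 244]
[[447.6000061035156, -334.29998779296875], [516.9000244140625, -340.1000061035156], [520.5999755859375, -296.5], [451.20001220703125, -290.70001220703125]]
rect [ 484.1 -315.2] [42.7 68.3] 84.8 px [260 176] [308 243]
[[448.1000061035156, -333.29998779296875], [516.2000122070312, -339.5], [520.0, -297.0], [452.0, -290.79998779296875]]
rect [ 484.1 -315.4] [41.6 67.4] 84.7 px [260 176] [307 243]
[[448.6000061035156, -333.0], [515.7999877929688, -339.20001220703125], [519.5999755859375, -297.79998779296875], [452.5, -291.6000061035156]]
[[32, 30, 31], [31, 37, 32], [132, 140, 124], [111, 117, 104], [128, 136, 121], [164, 176, 155], [126, 133, 117], [125, 136, 119], [175, 185, 165], [123, 129, 114], [121, 129, 114], [118, 126, 110], [119, 129, 114], [205, 218, 196], [114, 124, 107], [44, 45, 46], [43, 44, 46]]
[[56, 54, 54], [52, 52, 53], [53, 54, 53], [58, 58, 56], [146, 156, 138], [164, 171, 153], [164, 173, 156], [165, 175, 155], [168, 178, 157], [162, 174, 152], [153, 163, 144], [154, 166, 145], [140, 147, 130], [137, 145, 132], [75, 82, 70], [50, 51, 50], [49, 49, 49], [47, 47, 49]]
[287.87233397 173.21622326]
[288.65261804 178.7689299 ]
```

Image up is world −x. The block (rows 176–243, columns 260–308) measures 43×69 mm, as it should, with its centre at (484,−315) and yaw −5°. I'll move above it and descend part way.

```bash
python3 -m handwheel '[{"delta_pos":[0.6,0.14,-1],"delta_rot":[0,0,-0.62],"grip":66},{"delta_pos":[0.6,0.14,-3],"delta_rot":[0,0,-0.62],"grip":66},{"delta_pos":[0.6,0.14,-4.4],"delta_rot":[0,0,-0.62],"grip":66},{"delta_pos":[0.6,0.14,-4.4],"delta_rot":[0,0,-0.62],"grip":66},{"delta_pos":[0.6,0.14,-4.4],"delta_rot":[0,0,-0.62],"grip":66},{"delta_pos":[0.6,0.14,-4.4],"delta_rot":[0,0,-0.62],"grip":66}]'
python3 - <<'E'
from h import *
for i in range(2):
    K,T,p=pose('wrist'); im=read_camera('wrist'); s=robot.observe(); print(s['eef_pos'].round(1))
save(im,'w2.png')
q=proj(K,T,p,[484,-315.3,34]); print(q)
c,q,r=seg('wrist',im,K,T,p,q,34,75,75)
E
```

```text
t: 4.2
eef_pos: [484.9, -316.6, 146.0]
orientation: [0.139, 3.135, -0.002]
ft_force: [0.4, 0.7, -0.3]
finger_gap: 65.8
finger_force: 0.0
[ 484.8 -316.5  145.8]
[ 484.6 -316.4  145.5]
[281.9574299  236.70611535]
rect [ 484.6 -314.5] [43.  67.5] 85.0 px [250 186] [317 284]
```

View pics/w2.png

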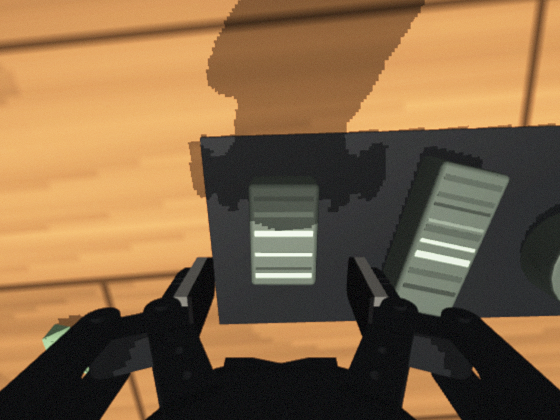

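The block is square in the view (columns 250–317, rows 186–284) and centred between the fingers. The second fix is (484.6,−314.5), so I descend and grip.

```bash
python3 -m handwheel '[{"delta_pos":[0,0.06,-1],"delta_rot":[0,0,0],"grip":66},{"delta_pos":[0,0.06,-1.8],"delta_rot":[0,0,0],"grip":66},{"delta_pos":[0,0.06,-2.22],"delta_rot":[0,0,0],"grip":66},{"delta_pos":[0,0.06,-2.22],"delta_rot":[0,0,0],"grip":66},{"delta_pos":[0,0.06,-2.22],"delta_rot":[0,0,0],"grip":55},{"delta_pos":[0,0.06,-2.22],"delta_rot":[0,0,0],"grip":48},{"delta_pos":[0,0.06,-2.22],"delta_rot":[0,0,0],"grip":40},{"delta_pos":[0,0.06,-2.22],"delta_rot":[0,0,0],"grip":35},{"delta_pos":[0,0.06,-2.22],"delta_rot":[0,0,0],"grip":35},{"delta_pos":[0,0.06,-2.22],"delta_rot":[0,0,0],"grip":35},{"delta_pos":[0,0.06,-2.22],"delta_rot":[0,0,0],"grip":35}]'
```

```text
t: 5.68
eef_pos: [484.4, -314.9, 89.5]
orientation: [0.139, 3.137, -0.001]
ft_force: [-1.9, 0.3, 6.5]
finger_gap: 42.3
finger_force: 63.2
```

Gripped: the opening is 42 mm at 63 N. I lift and carry to beside the well, turning 20.5°.

```bash
python3 -m handwheel '[{"delta_pos":[0,0,0.4],"delta_rot":[0,0,0],"grip":35},{"delta_pos":[0,0,1.2],"delta_rot":[0,0,0],"grip":35},{"delta_pos":[0,0,2.4],"delta_rot":[0,0,0],"grip":35},{"delta_pos":[0,0,3.8],"delta_rot":[0,0,0],"grip":35},{"delta_pos":[0,0,5],"delta_rot":[0,0,0],"grip":35},{"delta_pos":[0.2,0.6,6],"delta_rot":[0,0,0],"grip":35},{"delta_pos":[0.7,2.1,6.6],"delta_rot":[0,0,0],"grip":35},{"delta_pos":[1.3,4,6.8],"delta_rot":[0,0,0.2],"grip":35},{"delta_pos":[2,6.1,6.8],"delta_rot":[0,0,0.5],"grip":35},{"delta_pos":[2.7,8.2,6.8],"delta_rot":[0,0,0.8],"grip":35},{"delta_pos":[3.4,10.3,6.8],"delta_rot":[0,0,1.1],"grip":35},{"delta_pos":[4.1,12.4,6.8],"delta_rot":[0,0,1.4],"grip":35},{"delta_pos":[4.8,14.5,6.8],"delta_rot":[0,0,1.7],"grip":35},{"delta_pos":[5.4,16.5,6.8],"delta_rot":[0,0,2],"grip":35},{"delta_pos":[6,18.4,6.8],"delta_rot":[0,0,2.3],"grip":35},{"delta_pos":[6.6,20.2,6.8],"delta_rot":[0,0,2.56],"grip":35},{"delta_pos":[7,21.5,6.8],"delta_rot":[0,0,2.56],"grip":35},{"delta_pos":[7.28,22.3,6.8],"delta_rot":[0,0,2.56],"grip":35},{"delta_pos":[7.28,22.3,6.8],"delta_rot":[0,0,2.56],"grip":35},{"delta_pos":[7.28,22.3,6.8],"delta_rot":[0,0,2.56],"grip":35}]'
python3 - <<'E'
from h import *
read_camera('wrist')
K,T,p=pose('wrist'); im=read_camera('wrist'); s=robot.observe(); print(s['eef_pos'].round(1),s['finger_gap'],T[:3,3].round())
M=R.from_rotvec(s['orientation']).as_matrix(); print('yaw y',np.degrees(np.arctan2(M[1,1],M[0,1])), M[2])
save(im,'w3.png')
for n,z in (('well',10),('handle',78),('carrier',0),('mate_mid',25),('block_mid',170)):
    for r in pinpoint('wrist',n)[:3]: print(n,np.round(r['pixel'],1),round(r['conf'],2),at(K,T,p,r['pixel'],z).round(1))
E
```

```text
t: 8.18
eef_pos: [665.8, 241.2, 258.9]
orientation: [0.419, -3.114, 0.002]
ft_force: [-0.5, -0.9, -1.4]
finger_gap: 42.5
finger_force: 62.3
[665.9 240.9 259. ] 42.462540343262084 [593. 221. 330.]
yaw y 105.2752931361503 [-1.99571016e-04 -8.49917734e-04 -9.99999619e-01]
well [288.4 142.3] 0.62 [615.9 235.9  10. ]
handle [280.1  55.6] 0.97 [551.8 209.6  78. ]
carrier [278.5  74.4] 0.75 [555.7 209.    0. ]
block_mid [282.8 270.7] 0.63 [675.9 245.3 170. ]
```

View pics/w3.png

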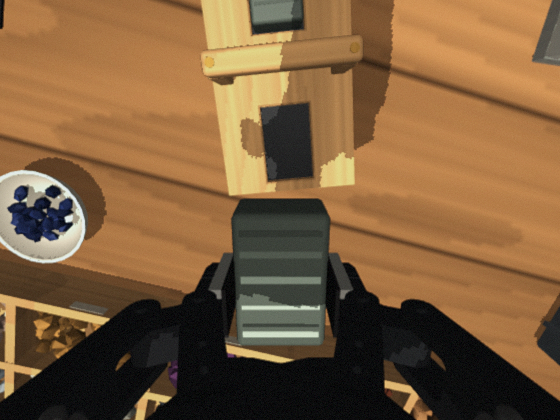

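Run:
```python
from h import *
K,T,p=pose('wrist'); im=cv2.imread('pics/w3.png')[:,:,::-1]
inv=255-im
for t in (60,80,100):
  for z in (10,20):
    c,q,r=seg('w',inv,K,T,p,(287,142),z,0,1) if 0 else (0,0,0)
    m=(im.max(2)<t).astype(np.uint8); n,l=cv2.connectedComponents(m); k=l[142,287]
    c=max(cv2.findContours((l==k).astype(np.uint8),cv2.RETR_EXTERNAL,cv2.CHAIN_APPROX_NONE)[0],key=len)[:,0]
    q=np.array([at(K,T,p,v,z)[:2] for v in c],np.float32); r=cv2.minAreaRect(q); print(t,z,np.round(r[0],1),np.round(r[1],1),round(r[2],1),c.min(0),c.max(0))
s=robot.observe(); M=R.from_rotvec(s['orientation']).as_matrix(); P=s['eef_pos']
for zz in (s['eef_pos'][2]-55.5, s['eef_pos'][2]-85.5):
  for dx in (35,-35):
    for dy in (-22,22): X=P+M@np.array([dx,dy,0]); X[2]=zz; print(zz.round(),dx,dy,proj(K,T,p,X).round(1))
# mate near edge & handle ends
for a in ((211,62),(354,47)): print('handle end',at(K,T,p,a,88).round(1))
for a in ((229,195),(354,184)): print('tray corner',at(K,T,p,a,20).round(1))
g=im[:,283].max(1); print(g[190:235].tolist(), g[320:355].tolist())
```

```text
60 10 [616.5 236.6] [73.2 47.1] 20.6 [263 103] [312 179]
60 20 [615.8 236.2] [70.9 45.6] 20.6 [263 103] [312 179]
80 10 [616.8 236.7] [74.7 48.1] 20.6 [261 103] [312 180]
80 20 [616.1 236.3] [72.4 46.6] 20.6 [261 103] [312 180]
100 10 [617.1 237. ] [75.9 49.4] 20.9 [260 102] [313 181]
100 20 [616.3 236.6] [73.5 47.9] 20.9 [260 102] [313 181]
203.0 35 -22 [228.8 212.9]
203.0 35 22 [330.4 212.9]
203.0 -35 -22 [235.6 346.4]
203.0 -35 22 [323.6 346.4]
173.0 35 -22 [237.9 195.7]
173.0 35 22 [321.4 195.7]
173.0 -35 -22 [242.6 310. ]
173.0 -35 22 [316.7 310.1]
handle end [570.7 164.9  88. ]
handle end [534.2 260.8  88. ]
tray corner [683.3 192.3  20. ]
tray corner [637.6 313.9  20. ]
[170, 183, 184, 183, 189, 187, 194, 190, 110, 35, 32, 34, 34, 35, 29, 27, 37, 26, 37, 29, 36, 36, 34, 37, 51, 52, 61, 55, 65, 63, 68, 68, 67, 71, 64, 68, 68, 69, 72, 64, 57, 51, 51, 54, 53] [115, 112, 111, 93, 62, 71, 77, 101, 110, 105, 112, 170, 210, 224, 220, 222, 221, 157, 110, 108, 105, 108, 104, 107, 97, 85, 86, 82, 85, 85, 87, 91, 88, 88, 85]
```

The well is clear in the picture, with corners at about (261,107), (309,102), (314,180) and (267,183). It measures 74.7×48.1 mm, centred at (616.8,236.7), with yaw 20.7°. The handle and tray edge agree with this. I'll take one closer look at lower height, with the yaw corrected.

```bash
python3 -m handwheel '[{"delta_pos":[0.1,0.2,-0.6],"delta_rot":[0,0,0.2],"grip":35},{"delta_pos":[0.2,0.4,-1.6],"delta_rot":[0,0,0.4],"grip":35},{"delta_pos":[0.35,0.7,-2.6],"delta_rot":[0,0,0.68],"grip":35},{"delta_pos":[0.35,0.7,-3.16],"delta_rot":[0,0,0.68],"grip":35},{"delta_pos":[0.35,0.7,-3.16],"delta_rot":[0,0,0.68],"grip":35},{"delta_pos":[0.35,0.7,-3.16],"delta_rot":[0,0,0.68],"grip":35}]'
cat > wl.py <<'E'
from h import *
import sys
read_camera('wrist')
K,T,p=pose('wrist'); im=read_camera('wrist'); s=robot.observe(); P=s['eef_pos']; print(P.round(1))
M=R.from_rotvec(s['orientation']).as_matrix(); print('yaw y',np.degrees(np.arctan2(M[1,1],M[0,1])), M[2])
save(im,sys.argv[1])
px=proj(K,T,p,[616.7,236.6,10]).round().astype(int); print(px)
for t in (60,80,100):
    m=(im.max(2)<t).astype(np.uint8); n,l=cv2.connectedComponents(m); k=l[px[1],px[0]]
    c=max(cv2.findContours((l==k).astype(np.uint8),cv2.RETR_EXTERNAL,cv2.CHAIN_APPROX_NONE)[0],key=len)[:,0]
    for z in (10,20):
        q=np.array([at(K,T,p,v,z)[:2] for v in c],np.float32); r=cv2.minAreaRect(q); print(t,z,np.round(r[0],1),np.round(r[1],1),round(r[2],1),c.min(0),c.max(0))
for d in (55.5,85.5):
  for dx in (35,-35): X=P+M@np.array([dx,0,d]); print('block edge',d,dx,proj(K,T,p,X).round(1))
E
python3 wl.py w4.png
```

```text
t: 9.28
eef_pos: [675.2, 260.2, 180.4]
orientation: [-0.567, 3.088, 0.0]
ft_force: [-0.4, -0.2, -1.7]
finger_gap: 42.7
finger_force: 62.3
[675.3 260.3 181. ]
yaw y 110.82461598094777 [-2.47185118e-03  6.72282039e-05 -9.99996943e-01]
[278 132]
60 10 [616.6 234.6] [73.4 47.6] 20.7 [245  79] [308 178]
60 20 [616.2 234.5] [70.3 45.7] 20.7 [245  79] [308 178]
80 10 [617.1 234.5] [75.5 48.7] 20.5 [243  78] [308 180]
80 20 [616.6 234.4] [72.4 46.7] 20.5 [243  78] [308 180]
100 10 [616.8 234.5] [76.2 50.4] 20.8 [242  77] [309 180]
100 20 [616.3 234.4] [73.1 48.3] 20.8 [242  77] [309 180]
block edge 55.5 35 [279.6 213. ]
block edge 55.5 -35 [279.6 346.7]
block edge 85.5 35 [279.7 195.8]
block edge 85.5 -35 [279.7 310.3]
```

View pics/w4.png

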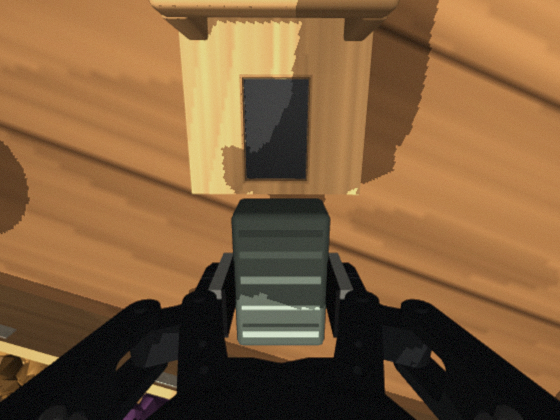

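The closer look shows the well at columns 243–309, rows 78–180. In the tool frame it lies −63.8 along and about −3.8 across from the held block, and the yaw matches. I move over the well, down to about 10 mm above the tray, and check the alignment.

```bash
python3 -m handwheel '[{"delta_pos":[-0.5,-0.2,0],"delta_rot":[0,0,0],"grip":35},{"delta_pos":[-1.3,-0.6,0],"delta_rot":[0,0,0],"grip":35},{"delta_pos":[-2,-0.9,0],"delta_rot":[0,0,0],"grip":35},{"delta_pos":[-2.33,-1.04,0],"delta_rot":[0,0,0],"grip":35},{"delta_pos":[-2.33,-1.04,-0.5],"delta_rot":[0,0,0],"grip":35},{"delta_pos":[-2.33,-1.04,-1.3],"delta_rot":[0,0,0],"grip":35},{"delta_pos":[-2.33,-1.04,-2.1],"delta_rot":[0,0,0],"grip":35},{"delta_pos":[-2.33,-1.04,-2.6],"delta_rot":[0,0,0],"grip":35},{"delta_pos":[-2.33,-1.04,-2.6],"delta_rot":[0,0,0],"grip":35},{"delta_pos":[-2.33,-1.04,-2.6],"delta_rot":[0,0,0],"grip":35}]'
python3 - <<'E'
from h import *
read_camera('wrist'); im=read_camera('wrist'); sc=read_camera('scene')
s=robot.observe(); print(s['eef_pos'].round(1))
a=cv2.resize(im[100:330,150:410],None,fx=1.6,fy=1.6,interpolation=cv2.INTER_CUBIC)
b=cv2.resize(sc[240:360,280:400],(368,368),interpolation=cv2.INTER_CUBIC)
cv2.imwrite('pics/w5.png',np.hstack([a,b])[:,:,::-1]); save(im,'w5raw.png')
E
```

```text
t: 10.62
eef_pos: [616.8, 234.6, 114.8]
orientation: [-0.568, 3.089, 0.0]
ft_force: [-0.2, 0.2, -0.3]
finger_gap: 42.7
finger_force: 62.4
[616.9 234.7 115.4]
```

View pics/w5.png

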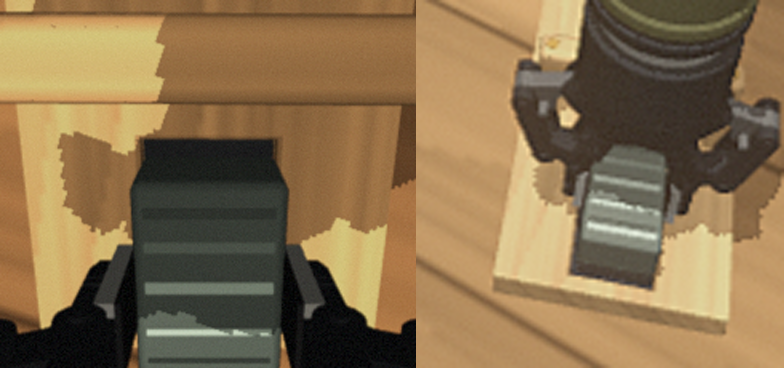

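Run:
```python
from h import *
K,T,p=pose('wrist'); s=robot.observe(); P=s['eef_pos']; M=R.from_rotvec(s['orientation']).as_matrix()
for t in ([37,-24,P[2]-20],[37,24,P[2]-20],[37,-24,P[2]-10],[38,0,P[2]-20],[35,-22,85.5],[35,22,85.5]): print(np.round(t,1),proj(K,T,p,P+M@np.array(t,float)).round(1))
im=cv2.imread('pics/w5raw.png')
print(im[178:205,283].max(1).tolist(), im[178:205,255].max(1).tolist())
for r in (190,194,198): print(r,im[r,225:250].max(1).tolist(), im[r,310:335].max(1).tolist())
```

```text
[ 37.  -24.   95.4] [236.4 187.7]
[37.  24.  95.4] [322.8 187.8]
[ 37.  -24.  105.4] [238.7 183.9]
[38.   0.  95.4] [279.6 186. ]
[ 35.  -22.   85.5] [237.8 195.6]
[35.  22.  85.5] [321.3 195.7]
[154, 151, 151, 153, 158, 155, 144, 136, 107, 60, 28, 27, 32, 25, 27, 26, 32, 29, 27, 30, 30, 32, 30, 32, 28, 31, 33] [143, 145, 139, 140, 138, 143, 134, 121, 87, 46, 26, 30, 24, 28, 29, 30, 26, 28, 29, 22, 28, 30, 31, 31, 25, 28, 25]
190 [212, 213, 209, 213, 215, 211, 215, 208, 212, 189, 147, 122, 100, 72, 68, 36, 19, 27, 25, 27, 26, 32, 30, 25, 29] [27, 29, 28, 28, 29, 29, 28, 29, 28, 31, 40, 69, 63, 85, 112, 118, 129, 144, 143, 138, 137, 135, 136, 137, 134]
194 [210, 209, 214, 213, 202, 176, 174, 175, 167, 145, 122, 117, 95, 67, 60, 43, 27, 30, 30, 27, 21, 25, 27, 30, 29] [29, 29, 23, 34, 29, 28, 26, 27, 30, 29, 46, 80, 67, 91, 114, 115, 133, 138, 142, 141, 139, 138, 137, 134, 137]
198 [145, 145, 146, 151, 150, 153, 149, 152, 148, 143, 124, 122, 113, 71, 69, 58, 28, 24, 27, 25, 28, 29, 32, 28, 26] [29, 29, 26, 28, 30, 31, 29, 31, 29, 36, 54, 71, 69, 105, 111, 121, 135, 141, 139, 141, 139, 132, 134, 131, 137]
```

The block is centred across to within 0.5 mm: the well rim is at columns 236 and 324, the block at about 238–322. Lengthwise it wants 1 mm toward the handle. I lower it slowly.

```bash
python3 -m handwheel '[{"delta_pos":[-0.04,-0.015,-0.1],"delta_rot":[0,0,0],"grip":35},{"delta_pos":[-0.04,-0.015,-0.2],"delta_rot":[0,0,0],"grip":35},{"delta_pos":[-0.04,-0.015,-0.3],"delta_rot":[0,0,0],"grip":35},{"delta_pos":[-0.04,-0.015,-0.4],"delta_rot":[0,0,0],"grip":35},{"delta_pos":[-0.04,-0.015,-0.5],"delta_rot":[0,0,0],"grip":35},{"delta_pos":[-0.04,-0.015,-0.55],"delta_rot":[0,0,0],"grip":35},{"delta_pos":[-0.04,-0.015,-0.6],"delta_rot":[0,0,0],"grip":35},{"delta_pos":[-0.04,-0.015,-0.6],"delta_rot":[0,0,0],"grip":35},{"delta_pos":[-0.04,-0.015,-0.6],"delta_rot":[0,0,0],"grip":35}]'
```

```text
t: 11.9
eef_pos: [615.4, 234.2, 99.5]
orientation: [-0.569, 3.09, 0.0]
ft_force: [0.0, -0.7, -1.4]
finger_gap: 42.8
finger_force: 62.4
```

```bash
python3 -m handwheel '[{"delta_pos":[0,0,-0.05],"delta_rot":[0,0,0],"grip":35},{"delta_pos":[0,0,-0.1],"delta_rot":[0,0,0],"grip":35},{"delta_pos":[0,0,-0.14],"delta_rot":[0,0,0],"grip":35},{"delta_pos":[0,0,-0.18],"delta_rot":[0,0,0],"grip":35},{"delta_pos":[0,0,-0.18],"delta_rot":[0,0,0],"grip":35},{"delta_pos":[0,0,-0.18],"delta_rot":[0,0,0],"grip":35}]'
```

```text
t: 12.65
eef_pos: [615.3, 234.0, 95.5]
orientation: [0.569, -3.09, -0.0]
ft_force: [-3.6, -1.4, 5.6]
finger_gap: 42.6
finger_force: 63.1
```

Contact of 5.6 N at 95.5 mm, which is 6 mm above pick height, so the block is home. I release and rise.

```bash
python3 -m handwheel '[{"delta_pos":[0,0,0],"delta_rot":[0,0,0],"grip":46},{"delta_pos":[0,0,0],"delta_rot":[0,0,0],"grip":52},{"delta_pos":[0,0,0],"delta_rot":[0,0,0],"grip":58},{"delta_pos":[0,0,0],"delta_rot":[0,0,0],"grip":62},{"delta_pos":[0,0,0],"delta_rot":[0,0,0],"grip":62},{"delta_pos":[0,0,0],"delta_rot":[0,0,0],"grip":62},{"delta_pos":[0,0,0.5],"delta_rot":[0,0,0],"grip":62},{"delta_pos":[0,0,1.5],"delta_rot":[0,0,0],"grip":62},{"delta_pos":[0,0,3],"delta_rot":[0,0,0],"grip":62},{"delta_pos":[0,0,5],"delta_rot":[0,0,0],"grip":62},{"delta_pos":[0,0,6],"delta_rot":[0,0,0],"grip":62},{"delta_pos":[0,0,6],"delta_rot":[0,0,0],"grip":62},{"delta_pos":[0,0,6],"delta_rot":[0,0,0],"grip":62}]'
python3 - <<'E'
from h import *
read_camera('wrist'); K,T,p=pose('wrist'); im=read_camera('wrist'); save(im,'w6.png'); s=robot.observe(); print(s['eef_pos'].round(1),s['qpos'].round(2))
for n,z in (('handle',78),('block_mid',25),('mate_mid',25)):
    for r in pinpoint('wrist',n)[:3]: print(n,np.round(r['pixel'],1),round(r['conf'],2),at(K,T,p,r['pixel'],z).round(1))
E
```

```text
t: 14.28
eef_pos: [614.8, 234.0, 244.2]
orientation: [0.568, -3.089, 0.0]
ft_force: [0.7, 1.0, 0.3]
finger_gap: 61.9
finger_force: 0.0
[614.6 233.9 243.3] [-0.69  0.38  0.37  1.52 -0.14  1.27  1.63]
handle [276.5 125. ] 0.86 [550.8 207.1  78. ]
block_mid [282.5 197.4] 0.65 [613.9 236.5  25. ]
mate_mid [283.5  43.6] 0.71 [487.8 189.   25. ]
```

View pics/w6.png

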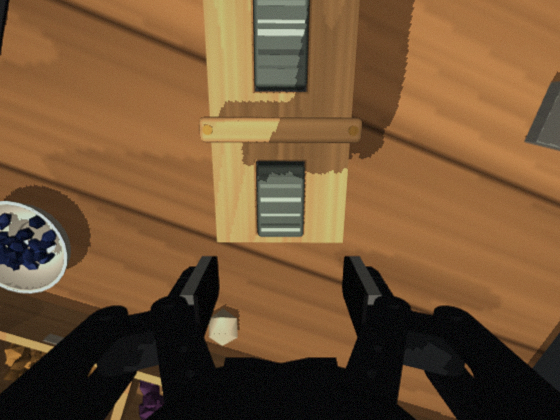

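The block is seated flat in its well (columns 257–304, rows 161–237). The bar spans columns 201–361, rows 117–142. Next I compute the handle centre.

Run:
```python
from h import *
K,T,p=pose('wrist'); s=robot.observe(); P=s['eef_pos']; M=R.from_rotvec(s['orientation']).as_matrix()
for a in ((201,118.5),(201,141.5),(361,118),(361,142),(281,130)): print(a,at(K,T,p,a,88).round(1),at(K,T,p,a,80).round(1))
c=np.mean([at(K,T,p,a,88) for a in ((201,118.5),(361,118))],0); print(c)
```

```text
(201, 118.5) [565.9 155.5  88. ] [566.6 153.7  80. ]
(201, 141.5) [581.2 160.1  88. ] [582.5 158.4  80. ]
(361, 118) [525.1 261.5  88. ] [524.4 263.4  80. ]
(361, 142) [540.2 268.6  88. ] [540.  270.8  80. ]
(281, 130) [553.  211.4  88. ] [553.3 211.5  80. ]
[545.45569725 208.49408873  88.        ]
```

```bash
python3 -m handwheel '[{"delta_pos":[-0.5,-0.2,0],"delta_rot":[0,0,-1.2],"grip":48},{"delta_pos":[-1.2,-0.45,0],"delta_rot":[0,0,-2.4],"grip":48},{"delta_pos":[-2,-0.75,0],"delta_rot":[0,0,-3.6],"grip":48},{"delta_pos":[-2.49,-0.92,0],"delta_rot":[0,0,-4.8],"grip":48},{"delta_pos":[-2.49,-0.92,0],"delta_rot":[0,0,-6],"grip":48},{"delta_pos":[-2.49,-0.92,0],"delta_rot":[0,0,-7.2],"grip":48},{"delta_pos":[-2.49,-0.92,0],"delta_rot":[0,0,-8.4],"grip":48},{"delta_pos":[-2.49,-0.92,0],"delta_rot":[0,0,-9.6],"grip":48},{"delta_pos":[-2.49,-0.92,0],"delta_rot":[0,0,-10.7],"grip":48},{"delta_pos":[-2.49,-0.92,0],"delta_rot":[0,0,-11.25],"grip":48},{"delta_pos":[-2.49,-0.92,-0.6],"delta_rot":[0,0,-11.25],"grip":48},{"delta_pos":[-2.49,-0.92,-1.5],"delta_rot":[0,0,-11.25],"grip":48},{"delta_pos":[-2.49,-0.92,-2],"delta_rot":[0,0,-11.25],"grip":48},{"delta_pos":[-2.49,-0.92,-2],"delta_rot":[0,0,-11.25],"grip":48},{"delta_pos":[-2.49,-0.92,-2],"delta_rot":[0,0,-11.25],"grip":48}]'
python3 - <<'E'
from h import *
read_camera('wrist'); K,T,p=pose('wrist'); im=read_camera('wrist'); save(im,'w7.png'); s=robot.observe(); print(s['eef_pos'].round(1),s['qpos'].round(2),s['finger_gap'])
M=R.from_rotvec(s['orientation']).as_matrix(); print('yaw y',np.degrees(np.arctan2(M[1,1],M[0,1])), M[2].round(4))
for n,z in (('handle',78),):
    for r in pinpoint('wrist',n)[:3]: print(n,np.round(r['pixel'],1),round(r['conf'],2),at(K,T,p,r['pixel'],z).round(1))
print(proj(K,T,p,[552.5,210.9,78]))
E
```

```text
t: 16.4
eef_pos: [553.5, 211.1, 195.4]
orientation: [1.782, 2.587, 0.001]
ft_force: [0.4, 0.8, 1.0]
finger_gap: 48.2
finger_force: 0.0
[553.6 211.3 195.8] [-0.89  0.3   0.57  1.75 -0.18  1.14  0.1 ] 47.763756073472855
yaw y 20.865163808661613 [ 2.0e-04  1.6e-03 -1.0e+00]
handle [280.  231.4] 0.7 [552.3 213.3  78. ]
handle [363.6 214.1] 0.45 [598.6 243.7  78. ]
[278.9656676  234.65860656]
```

View pics/w7.png

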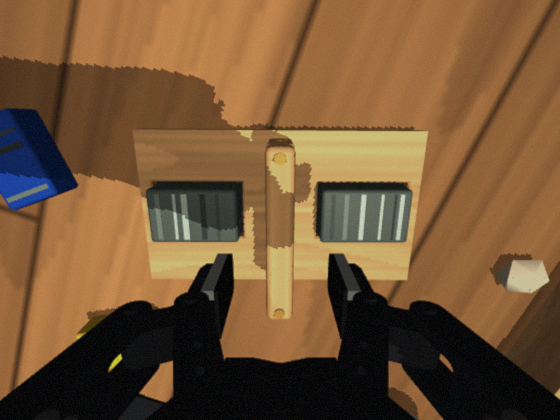

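Both blocks are level in their wells (150–243 and 317–411 columns). The bar runs straight between the fingers at column 280, rows 140–320. I descend and grip it.

```bash
python3 -m handwheel '[{"delta_pos":[-0.02,0.03,-0.6],"delta_rot":[0,0,0],"grip":48},{"delta_pos":[-0.02,0.03,-1.5],"delta_rot":[0,0,0],"grip":48},{"delta_pos":[-0.02,0.03,-2.2],"delta_rot":[0,0,0],"grip":48},{"delta_pos":[-0.02,0.03,-2.55],"delta_rot":[0,0,0],"grip":48},{"delta_pos":[-0.02,0.03,-2.55],"delta_rot":[0,0,0],"grip":40},{"delta_pos":[-0.02,0.03,-2.55],"delta_rot":[0,0,0],"grip":32},{"delta_pos":[-0.02,0.03,-2.55],"delta_rot":[0,0,0],"grip":26},{"delta_pos":[-0.02,0.03,-2.55],"delta_rot":[0,0,0],"grip":21},{"delta_pos":[-0.02,0.03,-2.55],"delta_rot":[0,0,0],"grip":15},{"delta_pos":[-0.02,0.03,-2.55],"delta_rot":[0,0,0],"grip":8},{"delta_pos":[-0.02,0.03,-2.55],"delta_rot":[0,0,0],"grip":8},{"delta_pos":[-0.02,0.03,-2.55],"delta_rot":[0,0,0],"grip":8}]'
```

```text
t: 18.05
eef_pos: [553.0, 212.1, 131.8]
orientation: [1.782, 2.586, 0.002]
ft_force: [-1.0, 0.3, 5.2]
finger_gap: 17.2
finger_force: 60.5
```

```bash
python3 -m handwheel '[{"delta_pos":[0,0,0.1],"delta_rot":[0,0,0],"grip":8},{"delta_pos":[0,0,0.3],"delta_rot":[0,0,0],"grip":8},{"delta_pos":[0,0,0.6],"delta_rot":[0,0,0],"grip":8},{"delta_pos":[0,0,1],"delta_rot":[0,0,0],"grip":8},{"delta_pos":[0,0,1.4],"delta_rot":[0,0,0],"grip":8},{"delta_pos":[0,0,1.9],"delta_rot":[0,0,0],"grip":8},{"delta_pos":[0,0,2.4],"delta_rot":[0,0,0],"grip":8},{"delta_pos":[0,0,2.9],"delta_rot":[0,0,0],"grip":8},{"delta_pos":[0,0,3.4],"delta_rot":[0,0,0],"grip":8},{"delta_pos":[0,0,3.9],"delta_rot":[0,0,0],"grip":8},{"delta_pos":[0,0,4.4],"delta_rot":[0,0,0],"grip":8},{"delta_pos":[0,0,4.9],"delta_rot":[0,0,0],"grip":8},{"delta_pos":[0,0,5.3],"delta_rot":[0,0,0],"grip":8},{"delta_pos":[0,0,5.6],"delta_rot":[0,0,0],"grip":8},{"delta_pos":[0,0,5.8],"delta_rot":[0,0,0],"grip":8},{"delta_pos":[0,0,5.95],"delta_rot":[0,0,0],"grip":8},{"delta_pos":[0,0,6],"delta_rot":[0,0,0],"grip":8},{"delta_pos":[0,0,6],"delta_rot":[0,0,0],"grip":8},{"delta_pos":[0,0,6],"delta_rot":[0,0,0],"grip":8},{"delta_pos":[0,0,6],"delta_rot":[0,0,0],"grip":8}]'
python3 - <<'E'
from h import *
im=read_camera('wrist'); sc=read_camera('scene'); s=robot.observe(); print(s['eef_pos'].round(1),s['finger_gap'],s['ft_force'].round(1),s['ft_torque'].round(2),s['joint_vel'].round(3))
a=cv2.resize(im[100:340,120:440],(400,300)); b=cv2.resize(sc[130:340,260:460],(286,300)); cv2.imwrite('pics/w8.png',np.hstack([a,b])[:,:,::-1])
E
```

```text
t: 20.55
eef_pos: [552.5, 211.8, 281.0]
orientation: [-1.783, -2.587, 0.001]
ft_force: [0.5, -0.4, -7.3]
finger_gap: 17.3
finger_force: 58.7
[552.6 211.8 281.1] 17.24989706481724 [-0.4  0.2 -7.6] [-0.01  0.02  0.01] [ 0.    -0.    -0.001 -0.     0.001 -0.    -0.001]
```

View pics/w8.png

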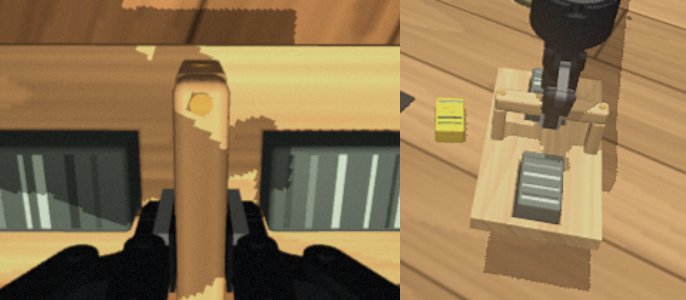

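The carrier hangs level with both blocks in their wells, a 7.5 N load and negligible moment, still, with its underside at about 149 mm. I hold it half a second more for step 2, then hand in.

```bash
python3 -m handwheel '[{"delta_pos":[0,0,0],"delta_rot":[0,0,0],"grip":8},{"delta_pos":[0,0,0],"delta_rot":[0,0,0],"grip":8},{"delta_pos":[0,0,0],"delta_rot":[0,0,0],"grip":8},{"delta_pos":[0,0,0],"delta_rot":[0,0,0],"grip":8},{"delta_pos":[0,0,0],"delta_rot":[0,0,0],"grip":8},{"delta_pos":[0,0,0],"delta_rot":[0,0,0],"grip":8}]' && python3 -c "
from cell import robot
print(robot.finish_job())"
```

```text
t: 21.4
eef_pos: [552.6, 211.9, 281.2]
orientation: [1.783, 2.587, 0.0]
ft_force: [-0.0, -0.7, -7.3]
finger_gap: 17.1
finger_force: 58.8
the job is handed in; nothing more can be done
None
```

The job is handed in (no verdict was returned): the block is in its well, and the arm is holding the loaded carrier by its handle, level and still, about 15 cm above the counter, at 21.4 s of the 61 s allowed.

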